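# Find the slip angle on the tilting friction ramp

### The arm

A 6-joint arm with a two-finger parallel gripper is mounted at the origin on a cart in front of the work surface, level with it; the furniture and walls round the work are solid. World frame = base frame: x ahead of the robot, y to its left, z up, the work surface at z = 0. Lengths are in m, angles in rad, forces in N, time in s.
With the tool pointing down it reaches from about 0.275 to 0.825 m from the base axis. Payload 5.2 kg.
Tool frame: the origin (TCP) lies at the very end of the fingers, on their centre line; the grasp point (between the pads) lies 19 mm behind it; z points along the fingers, y is the line along which they close (so a half turn about z gives the same grasp; the last joint's range is limited). The gripper opens to 93 mm and grips with 3 to 60 N. Pads are 15 mm wide; open, the fingers measure 128 mm over their backs; the gripper's body (75 mm by 188 mm) begins 65 mm behind the grasp point.
Start: joints at [0.912, 0.259, 1.535, -0, 1.348, -0.203], TCP at [0.242, 0.494, 0.219] pointing down, gripper open.
Joint ranges: [-3.14, 3.14], [-0.91, 2.08], [0.19, 2.58], [-1.22, 4.36], [0.22, 2.71], [-3.12, 3.12]. Speed limits (rad/s): [2.57, 2.57, 3.14, 3.14, 3.14, 3.14].

### API

Orientations are given as [roll, pitch, yaw] about the fixed x, y, z axes, in that order (R = Rz(yaw) Ry(pitch) Rx(roll)).
In Python, from station import arm gives the robot as it stands.
- The arm moves only by the tool send_rows, never from a script. Its argument "steps" is a list of rows, each an object with "claw": the opening, from -1 (shut) to 1 (fully open); "dp": the shift along the world's x, y, z in units of 0.1 m (1.0 is 0.1 m), a list of three; "rotation": the turn, a rotation vector about the world's x, y, z in units of pi rad (1.0 is pi rad), a list of three. In form: [{"claw": claw, "dp": [tx, ty, tz], "rotation": [ax, ay, az]}, ...]. A call has exactly 10 rows; each row is the pose to reach, as a shift and turn from the pose commanded when the call began, turning the shorter way round; what a row does not reach only later rows make up. A row lasts 1/8 s, in which the tool goes at most 62.5 mm and 10.7 degrees, less where a joint would pass 70% of its speed; a pose out of reach is approached as far as the arm can. A call with a number of a shift or a turn outside -1 to 1 is refused whole. A call with a gripper value outside its range is refused whole. The fingers move at their own pace and stop on an object; "newtons" is the grip in N (left out, the last holds). Time passes only in rows, so rows that repeat a pose let the fingers close, or fill a call up. It gives the time, the measured TCP pose, the force, the opening and the grip force at its end, in the units of the state.
- arm.observe(): the state, without advancing time (a new reading comes with each control period).
- arm.read_camera(name): name is "scene" or "side" or "wrist"; returns the picture (420x560x3 uint8, red, green, blue); there is no depth.
- arm.get_calibration(name): a dict with "fx", "fy", "cx", "cy" (pixels), "rvec" (rotation vector, rad) and "tvec" (3), from world to camera coordinates, as OpenCV has them; the wrist camera has in their place "hand_eye" (4x4, takes a point from camera to tool coordinates, whose origin is the TCP and whose axes are the flange's). Camera axes: x right, y down, z forward; pixel columns grow to the right and rows downward; lengths in m; the calibration is good to about 2 mm. A picture is of the moment at which its call begins: read the wrist's pose just before it. get_calibration takes no time and is no camera call.
- arm.close_job(): hands the job in; it is judged then, once.
The state is a dict: "t": time; "joint_pos": joint angles; "qvel": joint speeds; "joint_efforts": joint torques, N m; "tool_pos": TCP position; "eef_rot": TCP orientation; "wrist_force": force on the tool from outside, world axes, zero at the start; "ft_torque": the same for the moment, N m; "opening": finger opening in m; "grasp_force": force on a finger pad.
Only numpy, scipy, OpenCV 4.12 (cv2) and the standard library are available. Lean on these libraries where they do the work, as an engineer would, in place of code of your own. Each camera call takes 0.05 s, during which the arm holds its last target. There are 200 camera calls.

### The job

Raise the ramp of the friction tester by its handle until the blue sled slips and slides down to the stop, but stop before the yellow sled slips, and do not touch the sleds. Leave the ramp standing at that angle and note it by swinging the red pointer in line with the ramp.

Things in the scene. Friction and masses are not known exactly. Their poses are not given: they have to be found in the camera images.
- rig: Friction tester fixed on the worktop: grey base plate 165 x 256 mm, top at z = 12 mm. Origin: centre of its underside; x away from the robot (turned by its yaw), y left, z up. Hinge line of ramp and pointer: parallel to x at y = +105, z = +34 mm (left end). An upright white scale arc, 110 mm radius about the hinge line, 0 to 75 degrees, a tick every 5, stands at x = -78 mm.
- ramp (a joint): Tilt of the bright steel ramp in rad: 0 = level (start), grows as its right end (handle) rises, limit 1.0. Stiff hinge: about 10 N at the handle raises it; it stays where left, sleds on it or not. Plate 134 mm wide (x), 225 mm from the hinge line towards -y of the rig, 8 mm thick, centred on the hinge line: upper face 38 mm over the worktop when level; side rims 6 mm above that face.
- ramp_handle (a point): Middle of the ramp's handle, a round black bar 12 mm thick, 84 mm long, parallel to the hinge line, held by dark arms at its ends. From the hinge line: y = -262, z = +12 mm in the ramp's frame; level: 46 mm above the worktop, 37 mm beyond the ramp's end. It can turn between fingers pinching it from above. Axes turn with the ramp: x along the hinge line, y down the slope, z square to it.
- ramp_stop (a point): Foot of the ramp's stop bar (12 mm thick, 14 mm high, across the low end), middle of its uphill side, on the upper face, 20 mm from the hinge line. Axes turn with the ramp: y down the slope, z square to it. A sled against the stop has its origin at y = -32 mm here; at the start the sleds lie at y = -115 to -145 mm.
- sled_blue: Blue test sled with a slippery white foot: flat block 50 (x) x 64 (y) x 19 mm, steel button 6 mm high on top, 0.1 to 0.21 kg. Origin: centre of its underside. It lies in one of the ramp's two lanes, 31 mm either side of the middle. It slips at some ramp tilt between 14 and 27 degrees (0.24 to 0.47 rad).
- sled_yellow: Yellow test sled with a black rubber foot, same size as the blue one, in the other lane. It slips 6 to 11 degrees (0.11 to 0.2 rad) later than the blue one. Origin at the centre of its underside.
- pointer (a joint): Angle of the red pointer in rad on the same scale as the ramp's tilt: 0 = level towards -y of the rig, growing as its tip rises; in line with the ramp when the two values are equal. It starts raised at 0.8 to 1.15, is light (1 to 2 N at the pin) and stays where it is left.
- pointer_pin (a point): Where to take the red pointer's grip pin: 12 mm thick, 58 mm long, parallel to the hinge line, standing out towards the robot from the pointer's tip; an 18 mm disc ends it 22 mm in front of this point. In the rig's frame: x = -118, y = 105 - 150 cos(angle), z = 34 + 150 sin(angle) mm. It can turn between fingers pinching it from above. Axes turn with the pointer.
- coupon_3: Bystander: grey steel dog-bone specimen 26 x 165 x 9 mm lying on the worktop right of the rig; origin under its centre. Leave it alone.
- marker_black: Bystander: black marker pen, 138 mm long, 11 mm thick, lying on the worktop on the right; origin under its centre. Leave it alone.
- gauge_box_0: Bystander: white and green strain gauge pack 55 x 81 x 19 mm at the right front; origin under its centre. Leave it alone.
Not all that is in view belongs to the job. Several things have the shape of the sled_blue; the one meant has the colours described above.

How it is judged:
By the outcome, as a careful person would: the job done as asked, in the order asked, and still so for the second after the job is handed in, with the robot touching nothing.
It also fails if it takes over 64 s, if anything falls off the work surface, if the arm or the gripper's body presses on something with over 40 N, if the wrist force passes 120 N, or if a joint passes its speed limit or range.

## Working session

There is one attempt and no reset: what is moved stays moved. The work goes in short steps, Python scripts to look and compute and a tool call to move; the robot and the scene stay as the last step left them, time stands still between calls to the robot, and variables do not carry over. Pictures are saved under pics/ and viewed, at most 10 in all, crops included, and the job is handed in when it is done.

Besides the shell and the picture viewer there is one more tool, called after ">>>" by a JSON object that holds its "name" and its "arguments". send_rows: Moves the arm, as the interface text tells. Shifts and turns lie within -1 to 1; 1 stands for 0.1 m of shift or pi rad of turn. Its arguments: {"type":"object","properties":{"steps":{"type":"array"},"newtons":{"type":"number"}},"required":["steps"]}

```bash
mkdir -p pics
python3 - <<'E'
from station import arm
import cv2,numpy as np
s=arm.observe();print({k:np.round(v,3).tolist() for k,v in s.items()})
a=arm.read_camera("scene");b=arm.read_camera("side")
cv2.imwrite("pics/scene0.png",a[...,::-1]);cv2.imwrite("pics/side0.png",b[...,::-1])
for n in("scene","side","wrist"):print(n,arm.get_calibration(n))
E
```

```text
{'t': 0.0, 'joint_pos': [0.912, 0.259, 1.536, -0.0, 1.348, -0.203], 'qvel': [0.002, 0.001, -0.001, 0.002, -0.0, -0.001], 'joint_efforts': [0.001, -43.731, -28.401, 0.072, 0.041, -0.0], 'tool_pos': [0.242, 0.493, 0.218], 'eef_rot': [-3.14, -0.0, 2.686], 'wrist_force': [-0.183, 0.141, -0.3], 'ft_torque': [0.031, 0.032, 0.009], 'grasp_force': 0.0, 'opening': 0.093}
scene {'fx': 413.77414549104594, 'fy': 413.77414549104594, 'cx': 282.9233550605944, 'cy': 204.79090993152246, 'rvec': array([ 2.0791382 , -0.9637946 ,  0.45399185]), 'tvec': array([-0.48638737,  0.2186212 ,  0.92934087])}
side {'fx': 397.07735093042027, 'fy': 397.07735093042027, 'cx': 275.65594879671426, 'cy': 203.71971503006253, 'rvec': array([ 0.50040177, -2.51618028,  1.40520607]), 'tvec': array([0.41078139, 0.25589231, 0.61086647])}
wrist {'fx': 374.54044881304367, 'fy': 374.54044881304367, 'cx': 279.73210357832374, 'cy': 211.2127986141341, 'hand_eye': array([[-6.03888354e-05, -9.71327217e-01, -2.37746576e-01,
         6.53433532e-02],
       [ 9.99999804e-01, -2.07002820e-04,  5.91716823e-04,
        -1.06553231e-04],
       [-6.23964867e-04, -2.37746494e-01,  9.71327038e-01,
        -1.66820988e-01],
       [ 0.00000000e+00,  0.00000000e+00,  0.00000000e+00,
         1.00000000e+00]])}
```

View pics/scene0.png

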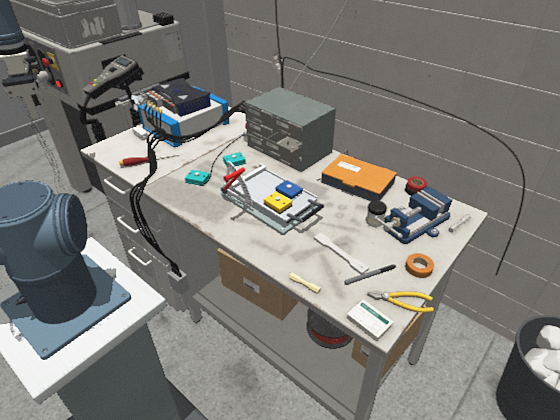

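View pics/side0.png

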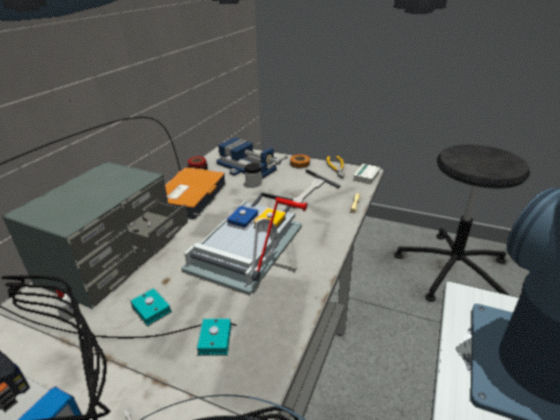

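The scene picture shows the rig at about (272,200), the blue sled at (289,188), the yellow sled at (278,202) and the red pin at (233,178). In the side view, blue is at (242,215), yellow at (271,215) and the pin at (291,203). Candidates for the blue sled are blue at (289,188), the teal blocks at (198,177) and (234,158), the blue instrument at (190,115) and the vise at (420,215). I choose the one at (289,188), because it lies on the ramp.

```bash
cat > h.py <<'E'
from station import arm
import cv2,numpy as np
from scipy.spatial.transform import Rotation as R
def grab(n,name):
    s=arm.observe();im=arm.read_camera(n);cv2.imwrite(f"pics/{name}.png",im[...,::-1]);return s,im
def cam(n,s=None):
    "K, R(world->cam), t"
    c=arm.get_calibration(n);K=np.array([[c['fx'],0,c['cx']],[0,c['fy'],c['cy']],[0,0,1]])
    if 'rvec' in c:
        Rm=cv2.Rodrigues(c['rvec'])[0];return K,Rm,c['tvec']
    T=np.eye(4);T[:3,:3]=R.from_euler('xyz',s['eef_rot']).as_matrix();T[:3,3]=s['tool_pos']
    M=np.linalg.inv(T@c['hand_eye']);return K,M[:3,:3],M[:3,3]
def proj(C,p):
    K,Rm,t=C;q=(K@(Rm@np.atleast_2d(p).T+t[:,None])).T;return q[:,:2]/q[:,2:]
def onz(C,uv,z):
    K,Rm,t=C;o=-Rm.T@t;d=Rm.T@np.linalg.inv(K)@np.array([uv[0],uv[1],1.]);return o+d*(z-o[2])/d[2]
def tri(C1,u1,C2,u2):
    P=[C[0]@np.c_[C[1],C[2]] for C in(C1,C2)]
    X=cv2.triangulatePoints(P[0],P[1],np.array(u1,float),np.array(u2,float));return (X[:3]/X[3]).ravel()
def mask(im,col):
    h=cv2.cvtColor(im,cv2.COLOR_RGB2HSV);r={'blue':((108,130,60),(122,255,255)),'yellow':((22,150,120),(32,255,255)),'red':((0,170,90),(5,255,255)),'red2':((174,170,90),(180,255,255))}
    m=cv2.inRange(h,*r[col])
    return m|cv2.inRange(h,*r['red2']) if col=='red' else m
def blobs(im,col,box=None,amin=15):
    m=mask(im,col)
    if box:
        k=np.zeros_like(m);k[box[1]:box[3],box[0]:box[2]]=255;m&=k
    n,l,st,c=cv2.connectedComponentsWithStats(m);return [(st[i].tolist(),c[i].round(1).tolist()) for i in range(1,n) if st[i][4]>amin]
E
python3 - <<'E'
from h import *
a=cv2.imread("pics/scene0.png")[...,::-1];b=cv2.imread("pics/side0.png")[...,::-1]
CA,CB=cam("scene"),cam("side")
A={};
for c in('blue','yellow','red'):
    x=blobs(a,c,(215,160,330,240));y=blobs(b,c,(180,190,310,290));print(c,x,y)
    if x and y:
        f=lambda v:max(v,key=lambda q:q[0][4])[1]
        print('tri',tri(CA,f(x),CB,f(y)).round(3),onz(CA,f(x),.055).round(3),onz(CB,f(y),.055).round(3))
p=lambda im,x,y,n:cv2.resize(im[y:y+100,x:x+130],None,fx=6,fy=6,interpolation=cv2.INTER_CUBIC)[...,::-1]
cv2.imwrite("pics/c0.png",p(a,210,150,0));cv2.imwrite("pics/c1.png",p(b,180,190,0))
E
```

```text
blue [([276, 181, 26, 18, 182], [288.4, 189.4])] [([228, 207, 29, 16, 112], [240.9, 214.1]), ([241, 215, 11, 11, 26], [246.7, 220.9])]
tri [ 0.597 -0.154  0.051] [ 0.588 -0.159  0.055] [ 0.597 -0.151  0.055]
yellow [([264, 192, 28, 19, 219], [277.7, 200.8])] [([257, 209, 15, 10, 59], [264.8, 213.7]), ([274, 211, 11, 14, 97], [278.2, 216.8])]
tri [ 0.519 -0.174  0.058] [ 0.53  -0.169  0.055] [ 0.513 -0.171  0.055]
red [([224, 168, 21, 22, 129], [232.9, 176.4])] [([275, 197, 31, 13, 149], [289.6, 202.6]), ([268, 220, 4, 15, 27], [269.6, 226.7]), ([259, 248, 6, 20, 28], [260.9, 258.3])]
tri [ 0.45  -0.092  0.147] [0.533 0.007 0.055] [ 0.512 -0.238  0.055]
```

View pics/c0.png

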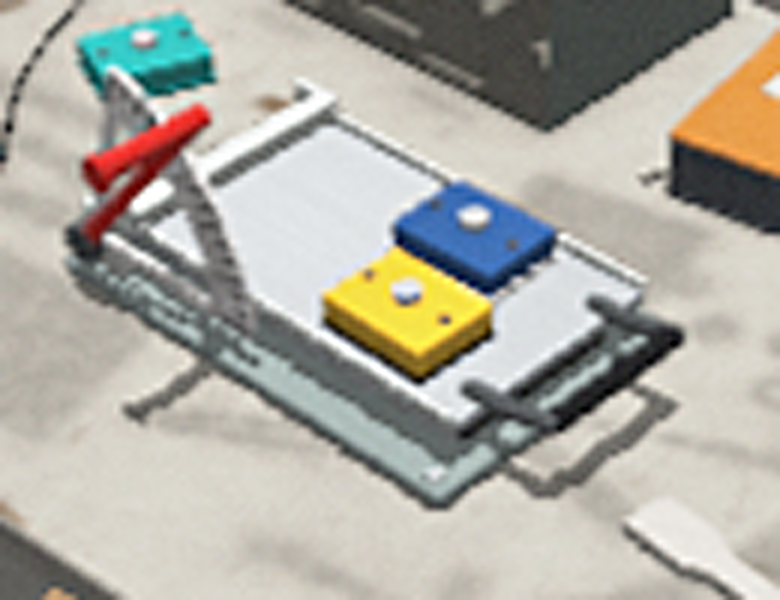

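The crop confirms the blue sled with its white foot in the far lane, the yellow one in the near lane, the black handle bar from (545,415) to (680,335) and the red pin from (95,170) to (205,115). Next I'll estimate the pose and look from above the handle.

Run:
```python
from h import *
CA=cam("scene");f=lambda u,v:(210+u/6,150+v/6)
for n,u,v,z in[('h front',550,408,.05),('h back',678,335,.05),('bbtn',473,215,.063),('ybtn',406,291,.063),('basecorner',437,505,.012)]:print(n,onz(CA,f(u,v),z).round(3))
```

```text
h front [ 0.521 -0.26   0.05 ]
h back [ 0.597 -0.273  0.05 ]
bbtn [ 0.594 -0.156  0.063]
ybtn [ 0.53  -0.169  0.063]
basecorner [ 0.473 -0.236  0.012]
```

>>> {"name": "send_rows", "arguments": {"steps": [{"claw": -0.4, "dp": [0.1, -0.1, 0.05], "rotation": [0, 0, 0.01]}, {"claw": -0.4, "dp": [0.2, -0.2, 0.1], "rotation": [0, 0, 0.02]}, {"claw": -0.4, "dp": [0.3, -0.3, 0.15], "rotation": [0, 0, 0.03]}, {"claw": -0.4, "dp": [0.4, -0.4, 0.2], "rotation": [0, 0, 0.04]}, {"claw": -0.4, "dp": [0.5, -0.5, 0.25], "rotation": [0, 0, 0.05]}, {"claw": -0.4, "dp": [0.6, -0.6, 0.3], "rotation": [0, 0, 0.06]}, {"claw": -0.4, "dp": [0.7, -0.7, 0.3], "rotation": [0, 0, 0.07]}, {"claw": -0.4, "dp": [0.8, -0.8, 0.3], "rotation": [0, 0, 0.08]}, {"claw": -0.4, "dp": [0.9, -0.9, 0.3], "rotation": [0, 0, 0.09]}, {"claw": -0.4, "dp": [1, -1, 0.3], "rotation": [0, 0, 0.09]}]}}

```text
t: 1.35
tool_pos: [0.3422, 0.3933, 0.2483]
eef_rot: [-3.141, -0.001, 2.968]
wrist_force: [0.6, 0.3, 0.0]
opening: 0.0277
grasp_force: 0.0
```

>>> {"name": "send_rows", "arguments": {"steps": [{"claw": -0.4, "dp": [0.1, -0.1, 0], "rotation": [0, 0, 0]}, {"claw": -0.4, "dp": [0.2, -0.2, 0], "rotation": [0, 0, 0]}, {"claw": -0.4, "dp": [0.3, -0.3, 0], "rotation": [0, 0, 0]}, {"claw": -0.4, "dp": [0.4, -0.4, 0], "rotation": [0, 0, 0]}, {"claw": -0.4, "dp": [0.5, -0.5, 0], "rotation": [0, 0, 0]}, {"claw": -0.4, "dp": [0.6, -0.6, 0], "rotation": [0, 0, 0]}, {"claw": -0.4, "dp": [0.7, -0.7, 0], "rotation": [0, 0, 0]}, {"claw": -0.4, "dp": [0.8, -0.8, 0], "rotation": [0, 0, 0]}, {"claw": -0.4, "dp": [0.9, -0.9, 0], "rotation": [0, 0, 0]}, {"claw": -0.4, "dp": [1, -1, 0], "rotation": [0, 0, 0]}]}}

```text
t: 2.6
tool_pos: [0.4428, 0.2932, 0.2486]
eef_rot: [3.142, 0.0, 2.969]
wrist_force: [-0.6, 0.4, 0.8]
opening: 0.0279
grasp_force: 0.0
```

>>> {"name": "send_rows", "arguments": {"steps": [{"claw": -0.4, "dp": [0.1, -0.1, 0], "rotation": [0, 0, 0]}, {"claw": -0.4, "dp": [0.2, -0.2, 0], "rotation": [0, 0, 0]}, {"claw": -0.4, "dp": [0.3, -0.3, 0], "rotation": [0, 0, 0]}, {"claw": -0.4, "dp": [0.4, -0.4, 0], "rotation": [0, 0, 0]}, {"claw": -0.4, "dp": [0.5, -0.5, 0], "rotation": [0, 0, 0]}, {"claw": -0.4, "dp": [0.6, -0.6, 0], "rotation": [0, 0, 0]}, {"claw": -0.4, "dp": [0.7, -0.7, 0], "rotation": [0, 0, 0]}, {"claw": -0.4, "dp": [0.8, -0.8, 0], "rotation": [0, 0, 0]}, {"claw": -0.4, "dp": [0.9, -0.9, 0], "rotation": [0, 0, 0]}, {"claw": -0.4, "dp": [0.9, -1, 0], "rotation": [0, 0, 0]}]}}

```text
t: 3.85
tool_pos: [0.5328, 0.1931, 0.2484]
eef_rot: [-3.142, -0.0, 2.968]
wrist_force: [-0.1, -0.4, 0.4]
opening: 0.0281
grasp_force: 0.0
```

>>> {"name": "send_rows", "arguments": {"steps": [{"claw": -0.4, "dp": [0, -0.1, 0], "rotation": [0, 0, 0]}, {"claw": -0.4, "dp": [0, -0.2, 0], "rotation": [0, 0, 0]}, {"claw": -0.4, "dp": [0, -0.3, 0], "rotation": [0, 0, 0]}, {"claw": -0.4, "dp": [0, -0.4, 0], "rotation": [0, 0, 0]}, {"claw": -0.4, "dp": [0, -0.5, 0], "rotation": [0, 0, 0]}, {"claw": -0.4, "dp": [0, -0.6, 0], "rotation": [0, 0, 0]}, {"claw": -0.4, "dp": [0, -0.7, 0], "rotation": [0, 0, 0]}, {"claw": -0.4, "dp": [0, -0.8, 0], "rotation": [0, 0, 0]}, {"claw": -0.4, "dp": [0, -0.9, 0], "rotation": [0, 0, 0]}, {"claw": -0.4, "dp": [0, -1, 0], "rotation": [0, 0, 0]}]}}

```text
t: 5.1
tool_pos: [0.5321, 0.0932, 0.2486]
eef_rot: [-3.142, -0.0, 2.969]
wrist_force: [-0.2, 1.1, 0.8]
opening: 0.0277
grasp_force: 0.0
```

>>> {"name": "send_rows", "arguments": {"steps": [{"claw": -0.4, "dp": [0, -0.1, 0], "rotation": [0, 0, 0]}, {"claw": -0.4, "dp": [0, -0.2, 0], "rotation": [0, 0, 0]}, {"claw": -0.4, "dp": [0, -0.3, 0], "rotation": [0, 0, 0]}, {"claw": -0.4, "dp": [0, -0.4, 0], "rotation": [0, 0, 0]}, {"claw": -0.4, "dp": [0, -0.5, 0], "rotation": [0, 0, 0]}, {"claw": -0.4, "dp": [0, -0.6, 0], "rotation": [0, 0, 0]}, {"claw": -0.4, "dp": [0, -0.7, 0], "rotation": [0, 0, 0]}, {"claw": -0.4, "dp": [0, -0.8, 0], "rotation": [0, 0, 0]}, {"claw": -0.4, "dp": [0, -0.9, 0], "rotation": [0, 0, 0]}, {"claw": -0.4, "dp": [0, -1, 0], "rotation": [0, 0, 0]}]}}

```text
t: 6.35
tool_pos: [0.5321, -0.0068, 0.2486]
eef_rot: [-3.142, -0.0, 2.969]
wrist_force: [0.4, 0.1, -1.0]
opening: 0.0278
grasp_force: 0.0
```

>>> {"name": "send_rows", "arguments": {"steps": [{"claw": -0.4, "dp": [0, -0.1, 0], "rotation": [0, 0, 0]}, {"claw": -0.4, "dp": [0, -0.2, 0], "rotation": [0, 0, 0]}, {"claw": -0.4, "dp": [0, -0.3, 0], "rotation": [0, 0, 0]}, {"claw": -0.4, "dp": [0, -0.4, 0], "rotation": [0, 0, 0]}, {"claw": -0.4, "dp": [0, -0.5, 0], "rotation": [0, 0, 0]}, {"claw": -0.4, "dp": [0, -0.6, 0], "rotation": [0, 0, 0]}, {"claw": -0.4, "dp": [0, -0.7, 0], "rotation": [0, 0, 0]}, {"claw": -0.4, "dp": [0, -0.8, 0], "rotation": [0, 0, 0]}, {"claw": -0.4, "dp": [0, -0.9, 0], "rotation": [0, 0, 0]}, {"claw": -0.4, "dp": [0, -1, 0], "rotation": [0, 0, 0]}]}}

```text
t: 7.6
tool_pos: [0.5321, -0.1068, 0.2487]
eef_rot: [-3.142, 0.0, 2.969]
wrist_force: [0.6, -0.0, -0.5]
opening: 0.0282
grasp_force: 0.0
```

Run:
```python
from h import *
s,im=grab("wrist","w1");print({k:np.round(s[k],3).tolist() for k in('t','tool_pos','eef_rot','opening','wrist_force')})
```

```text
{'t': 7.6, 'tool_pos': [0.532, -0.107, 0.249], 'eef_rot': [-3.142, 0.0, 2.969], 'opening': 0.028, 'wrist_force': [0.626, -0.043, -0.471]}
```

View pics/w1.png

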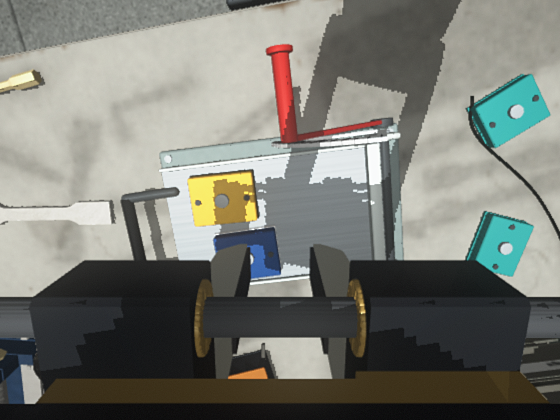

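The wrist view shows the yellow sled's button at (222,200), the blue sled partly hidden behind the fingers at (248,255), the handle bar from (128,200) down to (143,260), the base's near-right corner at (160,153) and the pin from (279,50) to (288,138).

Run:
```python
from h import *
s=arm.observe();C=cam("wrist",s)
P={}
for n,u,v,z in[('basecorner NR',160,153,.012),('base near edge L',370,123,.012),('bar near',128,200,.052),('bar far',141,258,.052),('ramp end near',163,170,.044),('ybtn',222,200,.063),('rim near L',330,143,.044)]:
    P[n]=onz(C,(u,v),z);print(n,P[n].round(4))
d=P['base near edge L']-P['basecorner NR'];print('yaw',np.arctan2(-d[0],d[1]))
d=P['bar far']-P['bar near'];print('yaw bar',np.arctan2(d[1],d[0]))
d=P['rim near L']-P['ramp end near'];print('yaw rim',np.arctan2(-d[0],d[1]))
# pin: axis vertical unknown, intersect with scene
a=cv2.imread("pics/scene0.png")[...,::-1];CA=cam("scene")
for su,w in[((95/6+210,168/6+150),(279,49)),((205/6+210,115/6+150),(289,138))]:
    X=tri(CA,su,C,w);print('pin',X.round(4),(proj(C,X)-w).round(1))
```

```text
basecorner NR [ 0.4799 -0.2288  0.012 ]
base near edge L [ 0.4876 -0.0042  0.012 ]
bar near [ 0.5181 -0.2584  0.052 ]
bar far [ 0.5796 -0.2615  0.052 ]
ramp end near [ 0.4957 -0.2195  0.044 ]
ybtn [ 0.5322 -0.1644  0.063 ]
rim near L [ 0.4982 -0.0522  0.044 ]
yaw -0.03444557386402737
yaw bar -0.05143831938127243
yaw rim -0.014889140475795714
pin [ 0.424 -0.09   0.152] [[-0.7  0.9]]
pin [ 0.4829 -0.0941  0.1497] [[-1.9  2.9]]
```

>>> {"name": "send_rows", "arguments": {"steps": [{"claw": -0.4, "dp": [0.1, -0.1, 0], "rotation": [0, 0, 0.01]}, {"claw": -0.4, "dp": [0.2, -0.2, 0], "rotation": [0, 0, 0.02]}, {"claw": -0.4, "dp": [0.29, -0.3, 0], "rotation": [0, 0, 0.03]}, {"claw": -0.4, "dp": [0.29, -0.4, 0], "rotation": [0, 0, 0.042]}, {"claw": -0.4, "dp": [0.29, -0.5, 0], "rotation": [0, 0, 0.042]}, {"claw": -0.4, "dp": [0.29, -0.6, -0.1], "rotation": [0, 0, 0.042]}, {"claw": -0.4, "dp": [0.29, -0.7, -0.2], "rotation": [0, 0, 0.042]}, {"claw": -0.4, "dp": [0.29, -0.8, -0.3], "rotation": [0, 0, 0.042]}, {"claw": -0.4, "dp": [0.29, -0.9, -0.4], "rotation": [0, 0, 0.042]}, {"claw": -0.4, "dp": [0.29, -1, -0.5], "rotation": [0, 0, 0.042]}]}}

```text
t: 8.9
tool_pos: [0.561, -0.2068, 0.1978]
eef_rot: [3.141, -0.0, 3.1]
wrist_force: [1.0, -0.4, 0.1]
opening: 0.0279
grasp_force: 0.0
```

>>> {"name": "send_rows", "arguments": {"steps": [{"claw": -0.4, "dp": [0, -0.1, 0], "rotation": [0, 0, 0]}, {"claw": -0.4, "dp": [0, -0.2, -0.1], "rotation": [0, 0, 0]}, {"claw": -0.4, "dp": [0, -0.3, -0.2], "rotation": [0, 0, 0]}, {"claw": -0.4, "dp": [0, -0.4, -0.3], "rotation": [0, 0, 0]}, {"claw": -0.4, "dp": [0, -0.54, -0.4], "rotation": [0, 0, 0]}, {"claw": -0.4, "dp": [0, -0.54, -0.55], "rotation": [0, 0, 0]}, {"claw": -0.4, "dp": [0, -0.54, -0.7], "rotation": [0, 0, 0]}, {"claw": -0.4, "dp": [0, -0.54, -0.85], "rotation": [0, 0, 0]}, {"claw": -0.4, "dp": [0, -0.54, -0.95], "rotation": [0, 0, 0]}, {"claw": -0.4, "dp": [0, -0.54, -1], "rotation": [0, 0, 0]}]}}

```text
t: 10.15
tool_pos: [0.5609, -0.2597, 0.0978]
eef_rot: [3.141, -0.001, 3.101]
wrist_force: [-0.3, -0.5, -0.3]
opening: 0.0276
grasp_force: 0.0
```

Run:
```python
from h import *
s,im=grab("wrist","w2");print({k:np.round(s[k],3).tolist() for k in('t','tool_pos','eef_rot')})
C=cam("wrist",s);print(proj(C,[[.52,-.2605,.046],[.56,-.2605,.046],[.561,-.261,.12]]).round())
```

```text
{'t': 10.15, 'tool_pos': [0.561, -0.26, 0.098], 'eef_rot': [3.141, -0.001, 3.101]}
[[275. 163.]
 [278. 229.]
 [277. 281.]]
```

View pics/w2.png

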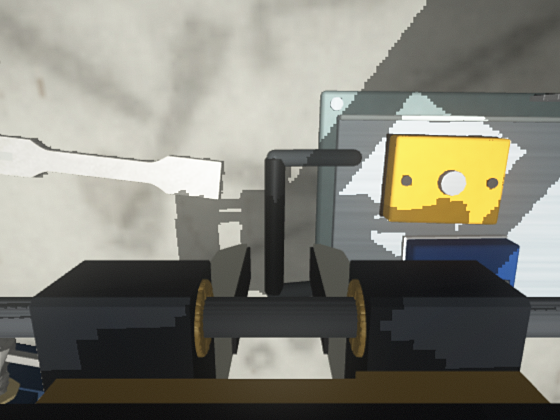

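The bar stands upright at u≈275, between the fingers as predicted (275–278), so I can descend.

>>> {"name": "send_rows", "arguments": {"newtons": 45, "steps": [{"claw": -0.4, "dp": [0, 0, -0.15], "rotation": [0, 0, 0]}, {"claw": -0.4, "dp": [0, 0, -0.3], "rotation": [0, 0, 0]}, {"claw": -0.4, "dp": [0, 0, -0.45], "rotation": [0, 0, 0]}, {"claw": -0.4, "dp": [0, 0, -0.6], "rotation": [0, 0, 0]}, {"claw": -0.4, "dp": [0, 0, -0.71], "rotation": [0, 0, 0]}, {"claw": -0.4, "dp": [0, 0, -0.71], "rotation": [0, 0, 0]}, {"claw": -1, "dp": [0, 0, -0.71], "rotation": [0, 0, 0]}, {"claw": -1, "dp": [0, 0, -0.71], "rotation": [0, 0, 0]}, {"claw": -1, "dp": [0, 0, -0.71], "rotation": [0, 0, 0]}, {"claw": -1, "dp": [0, 0, -0.71], "rotation": [0, 0, 0]}]}}

```text
t: 11.45
tool_pos: [0.5615, -0.2631, 0.0283]
eef_rot: [-3.137, 0.002, 3.1]
wrist_force: [-2.0, -8.9, -4.9]
opening: 0.0108
grasp_force: 45.0
```

Run:
```python
from h import *
s=arm.observe();print(np.round(s['tool_pos'],4))
a=arm.read_camera("scene");b=arm.read_camera("side");s,w=grab("wrist","w3")
for c in('blue','yellow'):print(c,blobs(a,c,(215,160,330,240)),blobs(b,c,(180,190,310,290)),blobs(w,c,(300,90,560,300),80))
cv2.imwrite("pics/m3.png",np.hstack([cv2.resize(a[150:250,210:340],(390,300)),cv2.resize(b[180:280,180:310],(390,300))])[...,::-1])
# arc: handle rel hinge, rig yaw -0.041
r=np.hypot(262,12);a0=np.arctan2(12,262)
for d in(0,10,12,14,16,18,20,22,24,26,28,30):
    t=np.radians(d)+a0;h=262-r*np.cos(t);v=r*np.sin(t)-12;print(d,'dx %.1f dy %.1f dz %.1f'%(h*np.sin(.041),h*np.cos(.041),v))
```

```text
[ 0.5615 -0.2631  0.0283]
blue [([276, 185, 21, 14, 96], [285.6, 191.0])] [([228, 209, 12, 15, 34], [232.4, 216.1]), ([233, 213, 8, 8, 22], [237.1, 217.0]), ([244, 212, 10, 8, 30], [248.2, 215.9])] []
yellow [([264, 194, 28, 16, 196], [277.5, 201.3])] [([259, 208, 14, 11, 51], [265.3, 213.2]), ([274, 210, 12, 15, 108], [278.5, 216.6])] [([453, 143, 107, 88, 5910], [507.6, 183.3]), ([540, 228, 20, 41, 505], [552.6, 248.9]), ([450, 249, 17, 6, 91], [457.8, 251.6])]
0 dx 0.0 dy 0.0 dz 0.0
10 dx 0.2 dy 6.1 dz 45.3
12 dx 0.3 dy 8.2 dz 54.2
14 dx 0.4 dy 10.7 dz 63.0
16 dx 0.6 dy 13.4 dz 71.8
18 dx 0.7 dy 16.5 dz 80.4
20 dx 0.8 dy 19.9 dz 88.9
22 dx 1.0 dy 23.6 dz 97.3
24 dx 1.1 dy 27.5 dz 105.5
26 dx 1.3 dy 31.7 dz 113.6
28 dx 1.5 dy 36.3 dz 121.6
30 dx 1.7 dy 41.1 dz 129.4
```

View pics/m3.png

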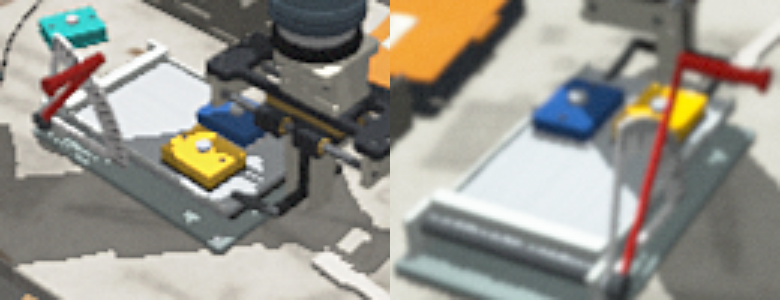

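Side view: blue at (242,215) and yellow at (271,213), both still at the upper end, and the handle is gripped. The bar sits about 3.5 mm further to -y than commanded, so I correct for that while raising to 12°.

>>> {"name": "send_rows", "arguments": {"steps": [{"claw": -1, "dp": [0, -0.03, 0.03], "rotation": [0, 0, 0]}, {"claw": -1, "dp": [0, -0.03, 0.08], "rotation": [0, 0, 0]}, {"claw": -1, "dp": [0, -0.02, 0.14], "rotation": [0, 0, 0]}, {"claw": -1, "dp": [0, -0.015, 0.2], "rotation": [0, 0, 0]}, {"claw": -1, "dp": [0, -0.005, 0.27], "rotation": [0, 0, 0]}, {"claw": -1, "dp": [0, 0.005, 0.34], "rotation": [0, 0, 0]}, {"claw": -1, "dp": [0, 0.015, 0.41], "rotation": [0, 0, 0]}, {"claw": -1, "dp": [0, 0.03, 0.47], "rotation": [0, 0, 0]}, {"claw": -1, "dp": [0, 0.04, 0.52], "rotation": [0, 0, 0]}, {"claw": -1, "dp": [0, 0.047, 0.54], "rotation": [0, 0, 0]}]}}

```text
t: 12.85
tool_pos: [0.5617, -0.2552, 0.0824]
eef_rot: [-3.141, 0.002, 3.101]
wrist_force: [6.5, -1.7, -9.3]
opening: 0.0107
grasp_force: 45.0
```

```bash
cat > look.py <<'E'
from h import *
s=arm.observe();print(s['t'],np.round(s['tool_pos'],4),np.round(s['wrist_force'],1),s['opening'],s['grasp_force'])
b=arm.read_camera("side");a=arm.read_camera("scene")
for c in('blue','yellow'):print(c,blobs(a,c,(215,130,330,240)),blobs(b,c,(180,150,310,290)))
import sys
cv2.imwrite(f"pics/{sys.argv[1]}.png",np.hstack([cv2.resize(a[130:230,210:340],(390,300)),cv2.resize(b[160:280,180:310],(390,360))[:300]])[...,::-1])
E
python3 look.py l1
```

```text
12.85 [ 0.5617 -0.2552  0.0824] [ 6.5 -1.7 -9.3] 0.01073086664598937 44.989158511161804
blue [([274, 173, 27, 14, 135], [286.5, 179.7])] [([226, 195, 19, 20, 53], [234.4, 202.0]), ([246, 197, 9, 6, 22], [250.6, 199.0]), ([243, 204, 6, 7, 16], [244.9, 207.4])]
yellow [([262, 184, 25, 16, 153], [274.2, 191.0])] [([253, 196, 22, 22, 271], [264.8, 207.5]), ([277, 205, 5, 7, 18], [278.5, 207.3])]
```

>>> {"name": "send_rows", "arguments": {"steps": [{"claw": -1, "dp": [0, 0.003, 0.01], "rotation": [0, 0, 0]}, {"claw": -1, "dp": [0, 0.008, 0.03], "rotation": [0, 0, 0]}, {"claw": -1, "dp": [0, 0.014, 0.05], "rotation": [0, 0, 0]}, {"claw": -1, "dp": [0, 0.02, 0.07], "rotation": [0, 0, 0]}, {"claw": -1, "dp": [0, 0.026, 0.09], "rotation": [0, 0, 0]}, {"claw": -1, "dp": [0, 0.032, 0.11], "rotation": [0, 0, 0]}, {"claw": -1, "dp": [0, 0.036, 0.125], "rotation": [0, 0, 0]}, {"claw": -1, "dp": [0, 0.038, 0.132], "rotation": [0, 0, 0]}, {"claw": -1, "dp": [0, 0.038, 0.132], "rotation": [0, 0, 0]}, {"claw": -1, "dp": [0, 0.038, 0.132], "rotation": [0, 0, 0]}]}}

```text
t: 14.2
tool_pos: [0.5619, -0.2516, 0.0954]
eef_rot: [-3.141, 0.002, 3.101]
wrist_force: [6.4, -0.4, -9.0]
opening: 0.011
grasp_force: 45.0
```

```bash
python3 look.py l2
```

```text
14.2 [ 0.5619 -0.2516  0.0954] [ 6.4 -0.4 -9. ] 0.010976688432004621 44.98685538768768
blue [([272, 172, 25, 12, 115], [284.2, 176.9])] [([223, 196, 16, 20, 54], [230.1, 204.9]), ([245, 196, 7, 9, 23], [248.5, 199.8]), ([241, 199, 9, 17, 30], [243.9, 208.0])]
yellow [([261, 182, 28, 14, 139], [274.9, 187.8])] [([252, 192, 30, 26, 333], [265.3, 205.2])]
```

Blue shifted slightly down-slope in both views while yellow only rose, so I'll hold and watch.

>>> {"name": "send_rows", "arguments": {"steps": [{"claw": -1, "dp": [0, 0, 0], "rotation": [0, 0, 0]}, {"claw": -1, "dp": [0, 0, 0], "rotation": [0, 0, 0]}, {"claw": -1, "dp": [0, 0, 0], "rotation": [0, 0, 0]}, {"claw": -1, "dp": [0, 0, 0], "rotation": [0, 0, 0]}, {"claw": -1, "dp": [0, 0, 0], "rotation": [0, 0, 0]}, {"claw": -1, "dp": [0, 0, 0], "rotation": [0, 0, 0]}, {"claw": -1, "dp": [0, 0, 0], "rotation": [0, 0, 0]}, {"claw": -1, "dp": [0, 0, 0], "rotation": [0, 0, 0]}, {"claw": -1, "dp": [0, 0, 0], "rotation": [0, 0, 0]}, {"claw": -1, "dp": [0, 0, 0], "rotation": [0, 0, 0]}]}}

```text
t: 15.55
tool_pos: [0.5619, -0.2516, 0.0955]
eef_rot: [-3.141, 0.002, 3.101]
wrist_force: [6.7, -0.3, -8.7]
opening: 0.0108
grasp_force: 45.0
```

```bash
python3 look.py l3
```

```text
15.55 [ 0.5619 -0.2516  0.0955] [ 6.7 -0.3 -8.7] 0.010827500983361103 44.986587166786194
blue [([251, 166, 25, 13, 116], [263.1, 172.1])] [([207, 222, 16, 15, 60], [215.6, 229.0]), ([201, 239, 12, 7, 22], [206.3, 242.6])]
yellow [([261, 182, 28, 14, 162], [274.1, 188.2])] [([252, 193, 30, 25, 330], [265.3, 205.2])]
```

View pics/l3.png

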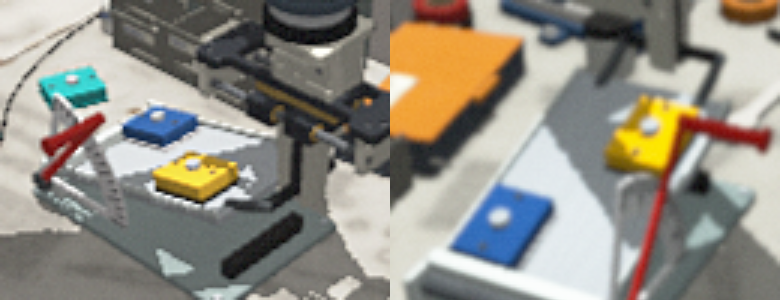

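Blue has slid from (242,205) to (215,230) in the side view, close to the stop, and yellow hasn't moved. The tilt from the handle's rise is about 15°. I'll release with a narrow opening and lift clear.

>>> {"name": "send_rows", "arguments": {"steps": [{"claw": -0.55, "dp": [0, 0, 0], "rotation": [0, 0, 0]}, {"claw": -0.55, "dp": [0, 0, 0], "rotation": [0, 0, 0]}, {"claw": -0.55, "dp": [0, 0, 0], "rotation": [0, 0, 0]}, {"claw": -0.55, "dp": [0, 0, 0.05], "rotation": [0, 0, 0]}, {"claw": -0.55, "dp": [0, 0, 0.15], "rotation": [0, 0, 0]}, {"claw": -0.55, "dp": [0, 0, 0.3], "rotation": [0, 0, 0]}, {"claw": -0.55, "dp": [0, 0, 0.5], "rotation": [0, 0, 0]}, {"claw": -0.5, "dp": [0, 0, 0.7], "rotation": [0, 0, 0]}, {"claw": -0.45, "dp": [0, 0, 0.9], "rotation": [0, 0, 0]}, {"claw": -0.4, "dp": [0, 0, 1], "rotation": [0, 0, 0]}]}}

```text
t: 16.9
tool_pos: [0.5617, -0.2521, 0.1972]
eef_rot: [-3.14, 0.003, 3.1]
wrist_force: [-0.7, -0.3, 0.2]
opening: 0.0277
grasp_force: 0.0
```

```bash
python3 look.py l4
python3 - <<'E'
from h import *
s,w=grab("wrist","w4");b=arm.read_camera("side");a=arm.read_camera("scene")
cv2.imwrite("pics/b4.png",np.hstack([cv2.resize(a[140:220,215:315],(400,320),interpolation=cv2.INTER_CUBIC),cv2.resize(b[190:270,180:280],(400,320),interpolation=cv2.INTER_CUBIC)])[...,::-1])
# predictions: rig origin from handle y: hinge
yaw=-.041;h0=np.array([.5605,-.2635]);Rm=np.array([[np.cos(yaw),-np.sin(yaw)],[np.sin(yaw),np.cos(yaw)]]);O=h0-Rm@np.array([0,-.157])
print('O',O)
def pt(x,y,z,t):
    c,q=np.cos(t),np.sin(t);Y=.105+y*c+z*q;Z=.034-y*q+z*c   # ramp frame -> rig
    return np.r_[O+Rm@[x,Y],Z]
t=np.radians(15)
P=[pt(.031,-.052,.029,t),pt(.042,-.262,.012,t),pt(-.042,-.262,.012,t),pt(-.067,-.225,.01,t)]
for n,C in(('scene',cam('scene')),('side',cam('side')),('wrist',cam('wrist',s))):print(n,proj(C,P).round(1).tolist())
E
```

```text
16.9 [ 0.5617 -0.2521  0.1972] [-0.7 -0.3  0.2] 0.02769308910759714 0.0
blue [([252, 166, 24, 12, 122], [262.8, 172.0])] [([215, 222, 14, 7, 25], [221.4, 224.7]), ([209, 224, 12, 14, 32], [213.8, 229.9]), ([213, 242, 7, 6, 17], [216.2, 245.1])]
yellow [([261, 181, 28, 13, 162], [275.6, 186.8]), ([271, 192, 9, 4, 16], [274.9, 193.8])] [([252, 192, 31, 25, 347], [265.3, 204.9])]
O [ 0.5669352  -0.10663194]
scene [[261.5, 167.1], [319.7, 182.9], [298.7, 197.5], [281.7, 199.8]]
side [[215.0, 231.3], [256.6, 171.8], [288.4, 178.1], [292.2, 191.4]]
wrist [[537.4, 241.0], [280.7, 272.4], [280.7, 154.3], [332.8, 115.4]]
```

View pics/b4.png

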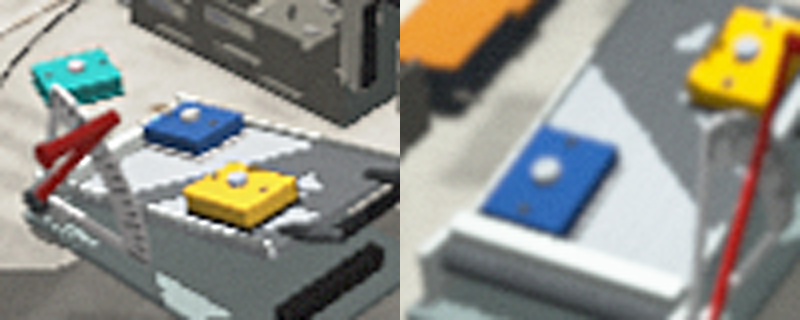

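Blue's button is at scene (262,168) and side (216,232.5). Against the stop it should be at (261.5,167) and (215,231), so it is at the stop. Yellow hasn't moved. Next is the pointer pin.

>>> {"name": "send_rows", "arguments": {"steps": [{"claw": -0.4, "dp": [0, 0.05, 0.15], "rotation": [0, 0, 0]}, {"claw": -0.4, "dp": [0, 0.1, 0.3], "rotation": [0, 0, 0]}, {"claw": -0.4, "dp": [-0.1, 0.2, 0.4], "rotation": [0, 0, 0]}, {"claw": -0.4, "dp": [-0.2, 0.3, 0.4], "rotation": [0, 0, 0]}, {"claw": -0.4, "dp": [-0.35, 0.45, 0.4], "rotation": [0, 0, 0]}, {"claw": -0.4, "dp": [-0.5, 0.6, 0.4], "rotation": [0, 0, 0]}, {"claw": -0.4, "dp": [-0.65, 0.7, 0.4], "rotation": [0, 0, 0]}, {"claw": -0.4, "dp": [-0.8, 0.8, 0.4], "rotation": [0, 0, 0]}, {"claw": -0.4, "dp": [-0.9, 0.9, 0.4], "rotation": [0, 0, 0]}, {"claw": -0.4, "dp": [-1, 1, 0.4], "rotation": [0, 0, 0]}]}}

```text
t: 18.4
tool_pos: [0.4603, -0.1508, 0.2348]
eef_rot: [3.142, -0.0, 3.1]
wrist_force: [-0.7, -0.2, 0.4]
opening: 0.0275
grasp_force: 0.0
```

>>> {"name": "send_rows", "arguments": {"steps": [{"claw": -0.4, "dp": [-0.05, 0.1, 0], "rotation": [0, 0, 0]}, {"claw": -0.4, "dp": [-0.1, 0.2, 0], "rotation": [0, 0, 0]}, {"claw": -0.4, "dp": [-0.12, 0.3, 0], "rotation": [0, 0, 0]}, {"claw": -0.4, "dp": [-0.12, 0.4, 0], "rotation": [0, 0, 0]}, {"claw": -0.4, "dp": [-0.12, 0.5, 0], "rotation": [0, 0, 0]}, {"claw": -0.4, "dp": [-0.12, 0.6, 0], "rotation": [0, 0, 0]}, {"claw": -0.4, "dp": [-0.12, 0.6, 0], "rotation": [0, 0, 0]}, {"claw": -0.4, "dp": [-0.12, 0.6, 0], "rotation": [0, 0, 0]}, {"claw": -0.4, "dp": [-0.12, 0.6, 0], "rotation": [0, 0, 0]}, {"claw": -0.4, "dp": [-0.12, 0.6, 0], "rotation": [0, 0, 0]}]}}

```text
t: 19.65
tool_pos: [0.4491, -0.0919, 0.2348]
eef_rot: [-3.142, -0.0, 3.1]
wrist_force: [-0.4, -1.2, -0.4]
opening: 0.0277
grasp_force: 0.0
```

Run:
```python
from h import *
s,w=grab("wrist","w5");print(s['t'],np.round(s['tool_pos'],4))
C=cam('wrist',s);print(blobs(w,'red',None,60));print(proj(C,[[.427,-.091,.15],[.4495,-.092,.15],[.478,-.093,.15]]).round(1))
```

```text
19.65 [ 0.4491 -0.0919  0.2348]
[([275, 190, 16, 76, 981], [283.0, 230.3]), ([324, 222, 51, 23, 135], [347.2, 234.4])]
[[279.7 185. ]
 [279.6 217. ]
 [279.9 255.7]]
```

View pics/w5.png

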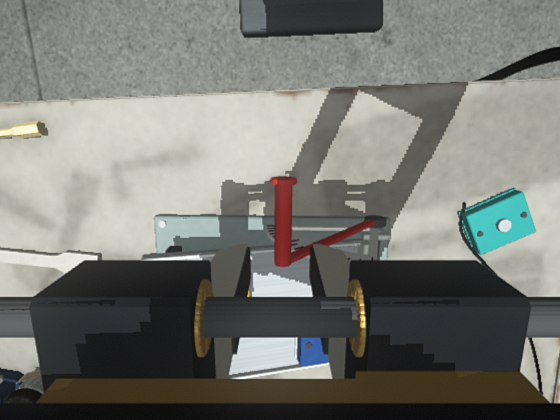

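The pin stands at u≈283 (predicted 279.7), 2 mm to +y, with its disc at v≈180. It lies between the fingers, so I go down and pinch.

>>> {"name": "send_rows", "arguments": {"newtons": 15, "steps": [{"claw": -0.4, "dp": [-0.01, 0.02, -0.1], "rotation": [0, 0, 0]}, {"claw": -0.4, "dp": [-0.02, 0.02, -0.25], "rotation": [0, 0, 0]}, {"claw": -0.4, "dp": [-0.02, 0.02, -0.4], "rotation": [0, 0, 0]}, {"claw": -0.4, "dp": [-0.02, 0.02, -0.6], "rotation": [0, 0, 0]}, {"claw": -0.4, "dp": [-0.02, 0.02, -0.8], "rotation": [0, 0, 0]}, {"claw": -0.4, "dp": [-0.02, 0.02, -1], "rotation": [0, 0, 0]}, {"claw": -0.4, "dp": [-0.02, 0.02, -1], "rotation": [0, 0, 0]}, {"claw": -1, "dp": [-0.02, 0.02, -1], "rotation": [0, 0, 0]}, {"claw": -1, "dp": [-0.02, 0.02, -1], "rotation": [0, 0, 0]}, {"claw": -1, "dp": [-0.02, 0.02, -1], "rotation": [0, 0, 0]}]}}

```text
t: 20.95
tool_pos: [0.4476, -0.0898, 0.1355]
eef_rot: [-3.141, 0.002, 3.1]
wrist_force: [-0.4, 0.8, 1.1]
opening: 0.0113
grasp_force: 15.0
```

Run:
```python
from h import *
s=arm.observe();print(s['t'],np.round(s['tool_pos'],4),np.round(s['wrist_force'],2),s['opening'],s['grasp_force'])
p=s['tool_pos'];O=np.array([.5669,-.1066]);yaw=-.041
d=np.array(p[:2])-O;y=-np.sin(yaw)*d[0]+np.cos(yaw)*d[1];c=(.105-y)/.15;t0=np.arccos(c);print('rigy',y,'theta',t0,'pin z',.034+.15*np.sin(t0),'vs grasp z',p[2]+.019)
t1=np.radians(14.95)
for t in np.linspace(t0,t1,11)[1:]:
    h=.15*(np.cos(t0)-np.cos(t));v=.15*(np.sin(t)-np.sin(t0));print(round(t,3),np.round([h*np.sin(yaw)*10,-h*-np.cos(yaw)*10,v*10],3))
```

```text
20.95 [ 0.4476 -0.0898  0.1355] [-0.42  0.8   1.11] 0.011290372426371553 14.998831450939178
rigy 0.011872404890934996 theta 0.9009689983670095 pin z 0.15158933212329276 vs grasp z 0.15453643052096278
0.837 [ 0.003 -0.073 -0.062]
0.773 [ 0.006 -0.142 -0.129]
0.709 [ 0.008 -0.207 -0.199]
0.645 [ 0.011 -0.267 -0.274]
0.581 [ 0.013 -0.322 -0.353]
0.517 [ 0.015 -0.372 -0.435]
0.453 [ 0.017 -0.417 -0.519]
0.389 [ 0.019 -0.456 -0.607]
0.325 [ 0.02  -0.49  -0.697]
0.261 [ 0.021 -0.518 -0.789]
```

>>> {"name": "send_rows", "arguments": {"steps": [{"claw": -1, "dp": [0, -0.073, -0.062], "rotation": [0, 0, 0]}, {"claw": -1, "dp": [0.006, -0.142, -0.129], "rotation": [0, 0, 0]}, {"claw": -1, "dp": [0.008, -0.207, -0.2], "rotation": [0, 0, 0]}, {"claw": -1, "dp": [0.01, -0.267, -0.274], "rotation": [0, 0, 0]}, {"claw": -1, "dp": [0.013, -0.322, -0.353], "rotation": [0, 0, 0]}, {"claw": -1, "dp": [0.015, -0.372, -0.435], "rotation": [0, 0, 0]}, {"claw": -1, "dp": [0.017, -0.417, -0.52], "rotation": [0, 0, 0]}, {"claw": -1, "dp": [0.02, -0.456, -0.607], "rotation": [0, 0, 0]}, {"claw": -1, "dp": [0.02, -0.49, -0.697], "rotation": [0, 0, 0]}, {"claw": -1, "dp": [0.02, -0.518, -0.789], "rotation": [0, 0, 0]}]}}

```text
t: 22.2
tool_pos: [0.4468, -0.1404, 0.0542]
eef_rot: [3.139, -0.005, 3.1]
wrist_force: [-5.2, 3.3, 0.2]
opening: 0.0114
grasp_force: 15.0
```

Run:
```python
from h import *
s=arm.observe();print(s['t'],np.round(s['tool_pos'],4),np.round(s['wrist_force'],2),s['opening'],s['grasp_force'])
b=arm.read_camera("side");a=arm.read_camera("scene");print(np.round(arm.observe()['tool_pos'],4))
print(blobs(a,'red',(200,140,330,240),8),blobs(b,'red',(180,150,340,300),8),blobs(b,'yellow',(180,150,310,290)),blobs(b,'blue',(180,150,310,290)))
cv2.imwrite("pics/p6.png",np.hstack([cv2.resize(a[140:220,215:315],(400,320),interpolation=cv2.INTER_CUBIC),cv2.resize(b[170:270,200:325],(400,320),interpolation=cv2.INTER_CUBIC)])[...,::-1])
```

```text
22.2 [ 0.4468 -0.1404  0.0542] [-5.2   3.34  0.24] 0.011356289756227485 15.00194326043129
[ 0.4469 -0.1405  0.0539]
[([226, 190, 14, 7, 29], [232.5, 193.2]), ([240, 206, 8, 9, 36], [243.8, 210.4])] [([189, 159, 16, 7, 45], [197.0, 162.6]), ([259, 220, 35, 51, 104], [276.6, 241.3]), ([306, 224, 8, 6, 26], [309.4, 226.3])] [([252, 193, 17, 24, 205], [261.1, 206.3])] [([206, 222, 22, 13, 55], [216.9, 227.1]), ([212, 230, 11, 7, 17], [217.6, 234.3]), ([201, 236, 10, 8, 21], [205.0, 239.5]), ([222, 236, 7, 9, 18], [225.1, 239.5]), ([209, 240, 8, 7, 19], [212.6, 243.3])]
```

The pin came down, but a 5 N side force shows. I'll ease off in x, raise 2 mm and let it settle.

>>> {"name": "send_rows", "arguments": {"steps": [{"claw": -1, "dp": [-0.02, 0, 0], "rotation": [0, 0, 0]}, {"claw": -1, "dp": [-0.04, 0, 0], "rotation": [0, 0, 0]}, {"claw": -1, "dp": [-0.04, 0, 0.01], "rotation": [0, 0, 0]}, {"claw": -1, "dp": [-0.04, 0, 0.02], "rotation": [0, 0, 0]}, {"claw": -1, "dp": [-0.04, 0, 0.02], "rotation": [0, 0, 0]}, {"claw": -1, "dp": [-0.04, 0, 0.02], "rotation": [0, 0, 0]}, {"claw": -1, "dp": [-0.04, 0, 0.02], "rotation": [0, 0, 0]}, {"claw": -1, "dp": [-0.04, 0, 0.02], "rotation": [0, 0, 0]}, {"claw": -1, "dp": [-0.04, 0, 0.02], "rotation": [0, 0, 0]}, {"claw": -1, "dp": [-0.04, 0, 0.02], "rotation": [0, 0, 0]}]}}

```text
t: 23.55
tool_pos: [0.4467, -0.1396, 0.0578]
eef_rot: [3.138, 0.003, 3.099]
wrist_force: [6.1, 11.4, -3.4]
opening: 0.0112
grasp_force: 15.0
```

```bash
cat > ang.py <<'E'
from h import *
# pointer direction in the side view vs predicted lines of the pointer at several angles
s=arm.observe();print(s['t'],np.round(s['tool_pos'],4),np.round(s['wrist_force'],2),s['opening'])
b=arm.read_camera("side");a=arm.read_camera("scene")
cv2.imwrite("pics/sideL.png",b[...,::-1]);cv2.imwrite("pics/sceneL.png",a[...,::-1])
O=np.array([.5669,-.1066]);yaw=-.041;Rm=np.array([[np.cos(yaw),-np.sin(yaw)],[np.sin(yaw),np.cos(yaw)]])
w=lambda x,y,z:np.r_[O+Rm@[x,y],z]
pin=lambda t,x:w(x,.105-.15*np.cos(t),.034+.15*np.sin(t))
for n,im,box in(('side',b,(240,190,340,300)),('scene',a,(205,150,300,240))):
    print(n,blobs(im,'red',box,8))
    C=cam(n)
    for d in(12,13,14,15,16,17):print(d,proj(C,[pin(np.radians(d),x) for x in(-.14,-.09)]).round(1).tolist())
    print('hinge',proj(C,[w(-.09,.105,.034)]).round(1))
E
python3 ang.py
```

```text
23.55 [ 0.4467 -0.1396  0.0578] [ 6.07 11.4  -3.4 ] 0.01117641539209998
side [([259, 219, 35, 52, 108], [275.8, 241.5]), ([306, 223, 8, 5, 27], [309.3, 225.1])]
12 [[311.2, 228.0], [289.4, 222.7]]
13 [[311.1, 227.2], [289.3, 221.8]]
14 [[311.0, 226.3], [289.2, 221.0]]
15 [[310.9, 225.5], [289.1, 220.1]]
16 [[310.8, 224.7], [288.9, 219.3]]
17 [[310.7, 223.8], [288.8, 218.5]]
hinge [[258.4 275.7]]
scene [([226, 190, 13, 6, 26], [231.6, 192.7]), ([240, 205, 8, 9, 37], [243.4, 209.0])]
12 [[243.2, 212.9], [257.0, 203.9]]
13 [[243.0, 212.0], [256.8, 203.1]]
14 [[242.7, 211.2], [256.6, 202.2]]
15 [[242.5, 210.3], [256.4, 201.4]]
16 [[242.2, 209.4], [256.2, 200.5]]
17 [[242.0, 208.6], [255.9, 199.6]]
hinge [[221.8 190.8]]
```

The pin is held under strain, 11 N in y. I'll relieve that first, then open and lift clear.

>>> {"name": "send_rows", "arguments": {"steps": [{"claw": -1, "dp": [0.01, 0.02, -0.005], "rotation": [0, 0, 0]}, {"claw": -1, "dp": [0.02, 0.037, -0.01], "rotation": [0, 0, 0]}, {"claw": -1, "dp": [0.02, 0.037, -0.01], "rotation": [0, 0, 0]}, {"claw": -1, "dp": [0.02, 0.037, -0.01], "rotation": [0, 0, 0]}, {"claw": -1, "dp": [0.02, 0.037, -0.01], "rotation": [0, 0, 0]}, {"claw": -1, "dp": [0.02, 0.037, -0.01], "rotation": [0, 0, 0]}, {"claw": -1, "dp": [0.02, 0.037, -0.01], "rotation": [0, 0, 0]}, {"claw": -1, "dp": [0.02, 0.037, -0.01], "rotation": [0, 0, 0]}, {"claw": -1, "dp": [0.02, 0.037, -0.01], "rotation": [0, 0, 0]}, {"claw": -1, "dp": [0.02, 0.037, -0.01], "rotation": [0, 0, 0]}]}}

```text
t: 24.9
tool_pos: [0.4469, -0.1396, 0.0573]
eef_rot: [-3.139, -0.0, 3.101]
wrist_force: [-4.4, -4.4, 1.6]
opening: 0.0112
grasp_force: 15.0
```

>>> {"name": "send_rows", "arguments": {"steps": [{"claw": -0.45, "dp": [0, 0, 0], "rotation": [0, 0, 0]}, {"claw": -0.45, "dp": [0, 0, 0], "rotation": [0, 0, 0]}, {"claw": -0.45, "dp": [0, 0, 0], "rotation": [0, 0, 0]}, {"claw": -0.45, "dp": [0, 0, 0.05], "rotation": [0, 0, 0]}, {"claw": -0.45, "dp": [0, 0, 0.15], "rotation": [0, 0, 0]}, {"claw": -0.45, "dp": [0, 0, 0.3], "rotation": [0, 0, 0]}, {"claw": -0.45, "dp": [0, 0, 0.5], "rotation": [0, 0, 0]}, {"claw": -0.45, "dp": [0, 0, 0.7], "rotation": [0, 0, 0]}, {"claw": -0.45, "dp": [0, 0, 0.9], "rotation": [0, 0, 0]}, {"claw": -0.45, "dp": [0, 0, 1], "rotation": [0, 0, 0]}]}}

```text
t: 26.15
tool_pos: [0.4477, -0.138, 0.1587]
eef_rot: [-3.14, 0.002, 3.101]
wrist_force: [-0.2, 0.6, -0.6]
opening: 0.0256
grasp_force: 0.0
```

```bash
python3 ang.py
python3 - <<'E'
from h import *
a=cv2.imread("pics/sceneL.png");b=cv2.imread("pics/sideL.png")
cv2.imwrite("pics/f.png",np.hstack([cv2.resize(a[150:230,210:310],(400,480),interpolation=cv2.INTER_CUBIC)[:, :400],cv2.resize(b[180:280,245:325],(400,480),interpolation=cv2.INTER_CUBIC)]))
E
```

```text
26.15 [ 0.4477 -0.138   0.1587] [-0.2   0.59 -0.61] 0.025638779957849134
side [([266, 220, 49, 39, 136], [290.6, 229.8]), ([259, 262, 6, 9, 17], [261.3, 266.8])]
12 [[311.2, 228.0], [289.4, 222.7]]
13 [[311.1, 227.2], [289.3, 221.8]]
14 [[311.0, 226.3], [289.2, 221.0]]
15 [[310.9, 225.5], [289.1, 220.1]]
16 [[310.8, 224.7], [288.9, 219.3]]
17 [[310.7, 223.8], [288.8, 218.5]]
hinge [[258.4 275.7]]
scene [([226, 190, 33, 24, 138], [245.1, 201.7])]
12 [[243.2, 212.9], [257.0, 203.9]]
13 [[243.0, 212.0], [256.8, 203.1]]
14 [[242.7, 211.2], [256.6, 202.2]]
15 [[242.5, 210.3], [256.4, 201.4]]
16 [[242.2, 209.4], [256.2, 200.5]]
17 [[242.0, 208.6], [255.9, 199.6]]
hinge [[221.8 190.8]]
```

View pics/f.png

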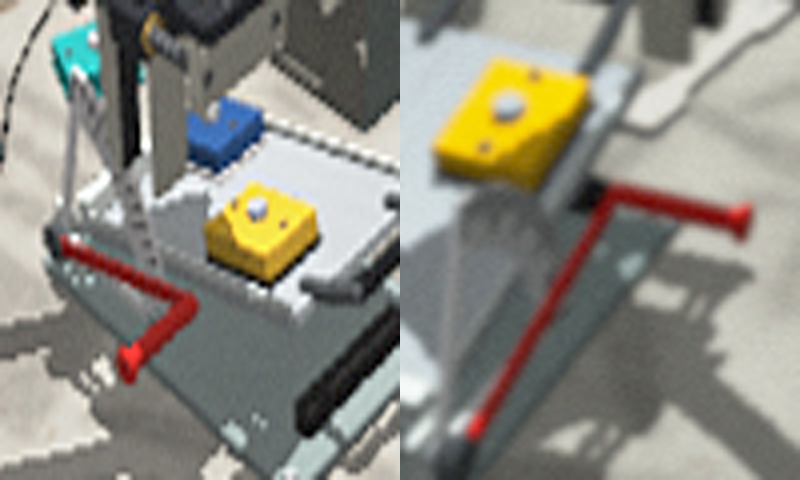

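The last crop shows yellow still at the top of the ramp and blue at the stop. The pointer lies along the ramp edge: its disc is at side (313,226) and scene (242.5,210), which matches about 15°. Kinematics give 15.1° for the pointer and 15.0° for the ramp. The gripper is clear, so I'm handing in.

```bash
python3 -c "
from station import arm
print(arm.close_job())"
```

```text
the job is handed in; nothing more can be done
None
```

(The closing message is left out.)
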